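# Put the parts of a flange job back with their own kind

### The arm

A 7-joint arm with a two-finger parallel gripper is mounted at the origin on a cart in front of the work surface, level with it; the furniture and walls round the work are solid. World frame = base frame: x ahead of the robot, y to its left, z up, the work surface at z = 0. Lengths are in mm, angles in rad, forces in N, time in s.
With the tool pointing down it reaches from about 400 to 850 mm from the base axis. Payload 4.4 kg.
Tool frame: the origin (TCP) lies where the fingers leave the gripper's body, on its centre line; the fingertips stand ahead of it and the grasp point (between the pads) lies 78 mm ahead of it (robot.nose_length is the z of the fingertips in the tool frame, in mm); z points along the fingers, y is the line along which they close (so a half turn about z gives the same grasp; the last joint's range is limited). The gripper opens to 94 mm and grips with 3 to 60 N. Pads are 16 mm wide; open, the fingers measure 119 mm over their backs; the gripper's body (75 mm by 177 mm) begins 78 mm behind the grasp point.
Start: joints at [-1.409, 0.628, 0.038, 1.517, -0.027, 0.996, -0.02], TCP at [146.769, 633.226, 302.678] pointing down, gripper open.
Joint ranges: [-3.06, 3.06], [-0.37, 2.12], [-1.25, 1.32], [0.18, 2.47], [-1.1, 4.24], [0.23, 1.98], [-2.94, 2.94]. Speed limits (rad/s): [2.57, 2.57, 3.14, 3.14, 3.14, 3.14, 3.14].

### API

Orientations are given as a rotation vector (axis times angle).
In Python, from cell import robot, camera, calibration, spot_in, trace gives the robot as it stands.
- The arm moves only by the tool apply_moves, never from a script. Its argument "motion" is text: rows parted by semicolons, each of 7 numbers parted by spaces: the shift along the world's x, y, z in m, then the turn, a rotation vector about the world's x, y, z in degrees, then the finger opening in m, from 0 to 0.094. A call has 1 to 20 rows; each row is the pose to reach, as a shift and turn from the pose commanded when the call began; what a row does not reach only later rows make up. A row lasts 1/10 s, in which the tool goes at most 50 mm and 8.59 degrees, less where a joint would pass 70% of its speed; a pose out of reach is approached as far as the arm can. A call with a gripper value outside its range is refused whole. The fingers move at their own pace and stop on an object; "newtons" is the grip in N (left out, the last holds). Time passes only in rows, so rows that repeat a pose let the fingers close. It gives the time, the measured TCP pose, the force, the opening and the grip force at its end, in the units of the state.
- robot.state(): the state, without advancing time (a new reading comes with each control period).
- camera(name): name is "side" or "top" or "wrist"; returns the picture (400x640x3 uint8, red, green, blue); there is no depth.
- calibration(name): a dict with "mtx" (3x3 intrinsics, pixels), "D" ([k1, k2, p1, p2, k3] as OpenCV has them; the pictures are not rectified), "rvec" (rotation vector, rad) and "tvec" (3), from world to camera coordinates, as OpenCV has them; the wrist camera has in their place "mount" (4x4, takes a point from camera to tool coordinates, whose origin is the TCP and whose axes are the flange's). Camera axes: x right, y down, z forward; pixel columns grow to the right and rows downward; lengths in mm; the calibration is good to about 2 mm. A picture is of the moment at which its call begins: read the wrist's pose just before it. calibration takes no time and is no camera call.
- robot.sign_off(): hands the job in; it is judged then, once.
Trained networks look in the newest picture that a camera, given by its name, has taken for a name from the list of things; names that differ only in an ending like _2 or _b are one class to them, and where a whole thing is asked for, a point or a joint stands for the part that bears it (a point fixed in the world has none). Each returns a list of dicts, best first, with "conf" (0 to 1); they miss things now and then, are a little off and sometimes report something else, mostly with a low value. They report only what shows in the picture. A call takes as long as a camera call.
- spot_in(camera, name): "at" ([column, row] in pixels, amid what is visible of it).
- trace(camera, name): "mask" (400x640 bool, what is visible of it) and "at" ([column, row] in pixels, amid what is visible of it).
The state is a dict: "time_s": time; "joints": joint angles; "qd": joint speeds; "tau": joint torques, N m; "eef_pos": TCP position; "tcp_rot": TCP orientation; "force": force on the tool from outside, world axes, zero at the start; "wrist_torque": the same for the moment, N m; "grip_width": finger opening in mm; "grip_force": force on a finger pad.
Only numpy, scipy, OpenCV 4.12 (cv2) and the standard library are available. Lean on these libraries where they do the work, as an engineer would, in place of code of your own. Each camera call takes 0.05 s, during which the arm holds its last target. There are 200 camera calls.

### The job

The flange job is finished, so sort its loose parts away. Ease the tapered wooden plug out of the standing flanged pipe and seat it squarely, thick end up, in the one empty hole of the plug rack; lay the two bolts in the tray that already holds bolts and the two nuts in the tray that already holds nuts, each lying flat on the tray floor. Leave the dropper bottle standing where it is.

Things in the scene. Friction and masses are not known exactly. Their poses are not given: they have to be found in the camera images.
- plug: turned softwood cone, 75 mm long, 42 mm across the thick end, 22 mm across the thin end, 39 g. Starts thin end down in the pipe's mouth, held by its own weight, about 27 mm showing above the rim. Origin: centre of the thick end face, on top; its z axis runs along the cone to the thin end, so straight down while it stands thick end up (roll reads about pi)
- bolt_1: zinc hex bolt lying on the bench, 72 mm long, 0.13 kg: thread 16 mm thick, its top 21 mm above the bench; hexagon head 13 mm long, 30 mm across, 27 mm high. Origin: on the bench under the middle of its length; its y axis runs along the bolt: head from y = +23 to +36 mm, thread from there to -36 mm. Take it across the thread near the origin
- bolt_2: a second bolt, the same in every way as bolt_1
- nut_1: brass-coloured hex nut lying flat on the bench, 13 mm high, 26 mm across flats (flats face its +x and -x), 30 mm across corners (along its y). Origin: centre of its underside. 38 g
- nut_2: a second nut, the same in every way as nut_1
- pipe_stub: steel pipe stub welded into a round flange that stands flat on the bench, fixed: flange 135 mm across and 16 mm thick with four bolt holes, pipe upright in its middle, 42 mm outside, bore 34 mm, rim 80 mm above the bench. Origin: centre of its underside; the bore is on the z axis, open at the top
- plug_rack: wooden rack, fixed: board 180 x 84 mm (x by y), 20 mm thick, top at z = 62 mm, three holes along its x axis. The middle one, at x = -8 mm, y = 0, is empty, 34 mm wide, right through: the plug seats in it, thick face 27 mm above the board (a few mm lower if pressed). Fixed plugs at x = -62 mm (30 mm wide, 30 mm proud) and +52 mm (56 mm wide, 42 mm proud). Origin: centre of its underside
- bolt_tray: open sheet-metal tray, fixed, 200 x 110 mm outside (x by y), 26 mm high, walls and floor 2.5 mm. Two bolts of the same kind lie crosswise in its far end, from x = +39 to +95 mm, and do not move; the rest of the floor is free. Origin: centre of its underside
- nut_tray: open sheet-metal tray, fixed, like the bolt tray in every measure. Four nuts of the same kind lie in its far end, from x = +30 to +94 mm, and do not move; the rest of the floor is free. Origin: centre of its underside
- dropper: small amber dropper bottle with a black bulb, 33 mm across and 102 mm high, standing loose on the bench at the near left; not to be touched. Origin: centre of its underside

How it is judged (in metres and radians):
At the end, for the whole second after the job is handed in: Plug thick end up in the rack's empty hole: within 8 mm of its centre, thick face 12 to 33 mm above the board, upright within 0.2 rad. Both bolts on the bolt tray's floor, both nuts on the nut tray's floor, each flat within 0.25 rad. All released and at rest (x of plug in the frame of plug_rack between -0.016 and 0 m and y of plug in the frame of plug_rack between -0.008 and 0.008 m and z of plug in the frame of plug_rack between 0.074 and 0.095 m and angle between plug's own z axis and vertical above 2.9416 rad and linear speed of each of plug, bolt_1, bolt_2, nut_1, nut_2 below 0.02 m/s and x of bolt_1 in the frame of bolt_tray between -0.096 and 0.096 m and y of bolt_1 in the frame of bolt_tray between -0.052 and 0.052 m and z of bolt_1 in the frame of bolt_tray between -0.002 and 0.03 m and angle between bolt_1's own y axis and vertical between 1.3208 and 1.8208 rad and x of bolt_2 in the frame of bolt_tray between -0.096 and 0.096 m and y of bolt_2 in the frame of bolt_tray between -0.052 and 0.052 m and z of bolt_2 in the frame of bolt_tray between -0.002 and 0.03 m and angle between bolt_2's own y axis and vertical between 1.3208 and 1.8208 rad and x of nut_1 in the frame of nut_tray between -0.096 and 0.096 m and y of nut_1 in the frame of nut_tray between -0.052 and 0.052 m and z of nut_1 in the frame of nut_tray between -0.002 and 0.022 m and (angle between nut_1's own z axis and vertical below 0.25 rad or angle between nut_1's own z axis and vertical above 2.8916 rad) and x of nut_2 in the frame of nut_tray between -0.096 and 0.096 m and y of nut_2 in the frame of nut_tray between -0.052 and 0.052 m and z of nut_2 in the frame of nut_tray between -0.002 and 0.022 m and (angle between nut_2's own z axis and vertical below 0.25 rad or angle between nut_2's own z axis and vertical above 2.8916 rad)); the robot touches nothing.
It fails at once if the dropper bottle is pushed more than 30 mm or tipped (distance of dropper from where it was at the start of the episode above 0.03 m or angle between dropper's own z axis and vertical above 0.4 rad).
It also fails if it takes over 128 s, if anything falls off the work surface, if the arm or the gripper's body presses on something with over 40 N, if the wrist force passes 120 N, or if a joint passes its speed limit or range.

## Working session

There is one attempt and no reset: what is moved stays moved. The work goes in short steps, Python scripts to look and compute and a tool call to move; the robot and the scene stay as the last step left them, time stands still between calls to the robot, and variables do not carry over. Pictures are saved under pics/ and viewed, at most 14 in all, crops included, and the job is handed in when it is done.

Besides the shell and the picture viewer there is one more tool, called by a JSON object that holds its "api" and its "payload", one argument or row to a line. apply_moves: Moves the arm, as the interface text tells. Its arguments: {"type":"object","properties":{"motion":{"type":"string"},"newtons":{"type":"number"}},"required":["motion"]}

```bash
mkdir -p pics; ls; cat > h.py <<'E'
from cell import robot, camera, calibration, spot_in, trace
import numpy as np, cv2
from scipy.spatial.transform import Rotation as R
def pose(name):
    c=calibration(name); K=np.array(c["mtx"]); D=np.array(c["D"],float)
    if name=="wrist":
        s=robot.state(); T=np.eye(4); T[:3,:3]=R.from_rotvec(s["tcp_rot"]).as_matrix(); T[:3,3]=s["eef_pos"]
        W=np.linalg.inv(T@np.array(c["mount"]))
    else:
        W=np.eye(4); W[:3,:3]=R.from_rotvec(np.ravel(c["rvec"])).as_matrix(); W[:3,3]=np.ravel(c["tvec"])
    return K,D,W
def back(cam,px,z):
    """pixels -> world points on plane z"""
    K,D,W=cam; p=cv2.undistortPoints(np.array(px,float).reshape(-1,1,2),K,D).reshape(-1,2)
    d=np.c_[p,np.ones(len(p))]@W[:3,:3]; o=-W[:3,:3].T@W[:3,3]
    return o+d*((z-o[2])/d[:,2])[:,None]
def proj(cam,P):
    K,D,W=cam; return cv2.projectPoints(np.array(P,float).reshape(-1,1,3),cv2.Rodrigues(W[:3,:3])[0],W[:3,3],K,D)[0].reshape(-1,2)
def save(name,im): cv2.imwrite("pics/"+name,im[:,:,::-1])
E
python3 - <<'E'
from h import *
print(robot.state())
for n in("top","side","wrist"):
    save(n+"0.png",camera(n)); c=pose(n); print(n,"cam at",-c[2][:3,:3].T@c[2][:3,3])
    for t in("plug","bolt_1","nut_1","pipe_stub","plug_rack","bolt_tray","nut_tray","dropper"):
        for d in spot_in(n,t): 
            if d["conf"]>.3: print(n,t,round(d["conf"],2),np.round(d["at"]),np.round(back(c,d["at"],0)[0]))
E
```

```text
pics
{'time_s': 0.0, 'joints': array([-1.40882262,  0.62935712,  0.0384434 ,  1.51835352, -0.02699807,
        0.99627297, -0.02001434]), 'qd': array([-0.00030182,  0.00130542,  0.00211441,  0.00082184, -0.00040743,
        0.00074015, -0.00083047]), 'tau': array([ 5.60620401e-05, -5.49723744e+01,  1.14329025e+00, -1.86631197e+01,
       -5.22536086e-02,  2.37090740e-02,  1.60481618e-04]), 'eef_pos': array([146.63941555, 632.75462341, 301.75148044]), 'tcp_rot': array([-3.57013985e-01, -3.12105278e+00,  2.92728105e-03]), 'force': array([-0.49153401,  0.55988598,  0.70271739]), 'wrist_torque': array([ 0.0073257 ,  0.00865631, -0.03551814]), 'grip_force': 0.0, 'grip_width': 94.26234741274536}
top cam at [ 331.65765936   -2.69808302 1097.64571209]
top plug 0.63 [285. 141.] [654.  90.   0.]
top bolt_1 0.57 [422. 236.] [ 440. -218.    0.]
top bolt_1 0.5 [232. 231.] [445. 204.   0.]
top nut_1 0.67 [296. 229.] [451.  60.   0.]
top nut_1 0.43 [364. 238.] [433. -90.   0.]
top pipe_stub 0.79 [290. 155.] [620.  78.   0.]
top plug_rack 0.74 [433. 155.] [ 624. -246.    0.]
top bolt_tray 0.62 [285.
[... 189 characters left out ...]
275.] [347. 249.   0.]
side cam at [ 267.50242873 -597.65003554  687.80071625]
side plug 0.78 [358. 178.] [677. 193.  -0.]
side bolt_1 0.71 [278. 186.] [442. 235.   0.]
side bolt_1 0.6 [332. 170.] [617. 255.   0.]
side bolt_1 0.58 [333. 319.] [ 436. -219.    0.]
side nut_1 0.47 [315. 268.] [443. -82.   0.]
side nut_1 0.44 [295. 225.] [442.  67.   0.]
side pipe_stub 0.78 [356. 202.] [626.  95.   0.]
side plug_rack 0.75 [415. 283.] [ 639. -197.    0.]
side bolt_tray 0.75 [378. 248.] [608. -77.   0.]
side nut_tray 0.78 [334. 170.] [623. 257.   0.]
side dropper 0.8 [245. 181.] [356. 295.   0.]
side dropper 0.57 [337. 318.] [ 443. -220.    0.]
wrist cam at [ 67.91415631 651.49096101 385.49442325]
```

View pics/top0.png

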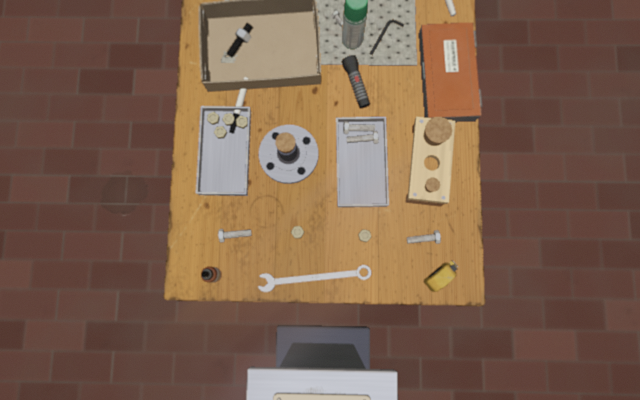

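View pics/side0.png

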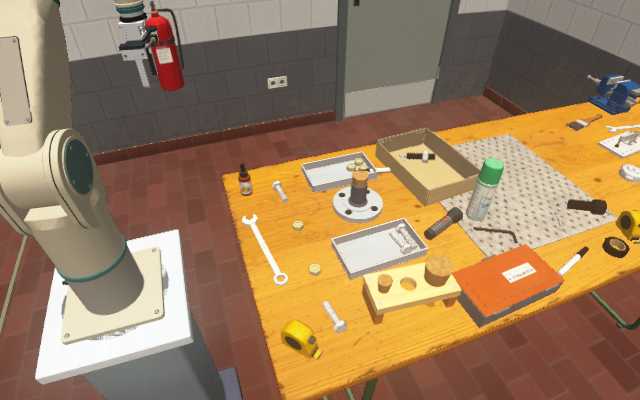

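The top view shows bolts near (235,235) and (424,238), nuts (297,232) and (365,236), the plug in its pipe (286,145), the empty rack hole (432,162), the nut tray (223,150) and the bolt tray (362,162). The dropper is at (210,274). Next I measure from the masks.

```bash
python3 - <<'E'
from h import *
for n in("top","side"):
    camera(n); c=pose(n)
    for t,z in(("plug",107),("bolt_1",11),("nut_1",8),("pipe_stub",16),("plug_rack",62),("bolt_tray",26),("nut_tray",26),("dropper",50)):
        for d in trace(n,t):
            m=d["mask"]
            if d["conf"]<.35 or m.sum()<10: continue
            r,q=np.nonzero(m); P=back(c,np.c_[q,r],z)[:,:2]
            mu=P.mean(0); rect=cv2.minAreaRect(P.astype(np.float32))
            w,V=np.linalg.eigh(np.cov((P-mu).T)); v=V[:,1]*np.sign(V[0,1])
            print(n,t,round(d["conf"],2),"px",np.round([q.mean(),r.mean()]),len(q),"mean",np.round(mu,1),"rect c",np.round(rect[0],1),"sz",np.round(rect[1]),"a",round(rect[2],1),"pca",round(np.degrees(np.arctan2(v[1],v[0])),1))
print(robot.nose_length); c=calibration("wrist"); print(np.round(c["mount"],3),c["mtx"])
E
```

```text
top plug 0.6 px [285. 142.] 294 mean [620.   81.2] rect c [619.7  82.1] sz [38. 39.] a 0.7 pca 43.1
top bolt_1 0.54 px [233. 234.] 230 mean [437.2 198.8] rect c [434.6 194.4] sz [27. 71.] a 0.8 pca -83.7
top bolt_1 0.48 px [425. 238.] 267 mean [ 434.3 -222.5] rect c [ 437.4 -219.5] sz [28. 72.] a 0.9 pca -82.5
top nut_1 0.54 px [234. 234.] 231 mean [437.5 197.7] rect c [435.9 195. ] sz [24. 71.] a 0.8 pca -84.3
top nut_1 0.41 px [364. 235.] 125 mean [438.7 -90.8] rect c [438.5 -91.7] sz [25. 27.] a 45.7 pca -38.1
top pipe_stub 0.89 px [289. 155.] 2441 mean [615.2  79.5] rect c [619.   80.4] sz [134. 133.] a 0.7 pca -71.4
top bolt_tray 0.62 px [361. 162.] 4646 mean [600.1 -82.8] rect c [601.2 -82.7] sz [205. 115.] a 1.4 pca 1.7
top nut_tray 0.78 px [223. 151.] 4381 mean [620.9 225.9] rect c [623.4 224.9] sz [115. 205.] a 89.8 pca 0.7
top dropper 0.65 px [211. 274.] 279 mean [347.7 234.7] rect c [348.  234.4] sz [33. 42.] a 0.9 pca 89.3
side plug 0.79 px [359. 178.] 218 mean [615.7  69.6] rect c [616.   69.7] sz [66. 38.] a 64.7 pca 61.5
side bolt_1 0.73 px [278. 189.] 128 mean [436.7 
[... 367 characters left out ...]
28. 216.] a 84.0 pca 0.2
side bolt_tray 0.86 px [378. 248.] 3674 mean [596.1 -93.9] rect c [600.4 -90. ] sz [214. 131.] a 1.1 pca 2.2
side nut_tray 0.88 px [335. 171.] 1882 mean [613.2 218. ] rect c [623.1 217. ] sz [216. 147.] a 1.4 pca 10.4
side dropper 0.63 px [245. 181.] 313 mean [349.2 228.4] rect c [350.5 239.3] sz [144.  33.] a 83.7 pca 84.3
97.19999999999999
[[-1.0000e-03 -9.6100e-01 -2.7500e-01  8.0953e+01]
 [ 1.0000e+00 -1.0000e-03  0.0000e+00 -2.7000e-02]
 [-0.0000e+00 -2.7500e-01  9.6100e-01 -8.2792e+01]
 [ 0.0000e+00  0.0000e+00  0.0000e+00  1.0000e+00]] [[344.56875091   0.         310.58142893]
 [  0.         344.56875091 198.06133283]
 [  0.           0.           1.        ]]
```

{"api": "apply_moves", "payload": {
  "motion": "0.353 -0.493 0 0 0 -77 0.094;0.353 -0.493 0 0 0 -77 0.094;0.353 -0.493 0 0 0 -77 0.094;0.353 -0.493 0 0 0 -77 0.094;0.353 -0.493 0 0 0 -77 0.094;0.353 -0.493 0 0 0 -77 0.094;0.353 -0.493 0 0 0 -77 0.094;0.353 -0.493 0 0 0 -77 0.094;0.353 -0.493 0 0 0 -77 0.094;0.353 -0.493 0 0 0 -77 0.094;0.353 -0.493 0 0 0 -77 0.094;0.353 -0.493 0 0 0 -77 0.094;0.353 -0.493 0 0 0 -77 0.094;0.353 -0.493 0 0 0 -77 0.094;0.353 -0.493 0 0 0 -77 0.094;0.353 -0.493 0 0 0 -77 0.094"
}}

```text
time_s: 3.85
eef_pos: [498.8, 142.2, 302.5]
tcp_rot: [-2.218, -2.223, 0.0]
force: [0.4, 0.1, 0.0]
grip_width: 93.9
grip_force: 0.0
```

```bash
cat > look.py <<'E'
from h import *
import sys
s=robot.state(); c=pose("wrist"); im=camera("wrist"); save(sys.argv[1],im)
print(s["time_s"],np.round(s["eef_pos"],1),np.round(np.degrees(R.from_rotvec(s["tcp_rot"]).as_matrix()),2)[:,1]/57.296)
Z=dict(plug=107,bolt_1=13,nut_1=13,pipe_stub=16,plug_rack=62,bolt_tray=26,nut_tray=26,dropper=50)
for t in sys.argv[2:]:
    z=Z[t]
    for d in trace("wrist",t):
        m=d["mask"].astype(np.uint8)
        if d["conf"]<.3 or m.sum()<20: continue
        r,q=np.nonzero(m); P=back(c,np.c_[q,r],z)[:,:2]; mu=P.mean(0)
        ct=np.vstack(cv2.findContours(m,0,cv2.CHAIN_APPROX_NONE)[0]).reshape(-1,2); h=back(c,ct,z)[:,:2].astype(np.float32); rc=cv2.minAreaRect(h)
        v=np.linalg.eigh(np.cov((P-mu).T))[1][:,1]; v=v*np.sign(v[0])
        print(t,round(d["conf"],2),"px",np.round([q.mean(),r.mean()]),"edge" if q.min()<2 or q.max()>637 or r.min()<2 or r.max()>397 else "","mean",np.round(mu,1),"rect",np.round(rc[0],1),np.round(rc[1],1),round(rc[2],1),"pca",round(np.degrees(np.arctan2(v[1],v[0])),1))
E
python3 look.py w1.png plug bolt_1 nut_1 pipe_stub bolt_tray nut_tray dropper
```

```text
3.85 [498.8 142.2 302.5] [ 1.00006981  0.00244345 -0.00104719]
plug 0.7 px [450. 255.]  mean [621.5  91.1] rect [622.6  92.6] [26.9 53. ] 42.3 pca -46.8
bolt_1 0.8 px [252. 121.]  mean [435.5 201. ] rect [432.4 196.5] [28.6 72.2] 1.1 pca -82.3
nut_1 0.59 px [264. 243.]  mean [443.2  61. ] rect [443.3  60.9] [29.3 25.9] 88.4 pca 64.1
pipe_stub 0.95 px [413. 213.]  mean [613.9  99. ] rect [615.2  91.8] [134.1 121.4] 27.0 pca 17.4
bolt_tray 0.95 px [375. 350.]  mean [579.7 -80.1] rect [595.1 -75.7] [190.6 131.6] 0.2 pca -40.3
nut_tray 0.92 px [433.  92.]  mean [620.8 231. ] rect [623.4 227.8] [114.3 205.5] 89.7 pca 0.7
dropper 0.68 px [152.  81.]  mean [349.1 240.6] rect [346.8 240.3] [32.5 63.4] 80.3 pca -6.5
```

View pics/w1.png

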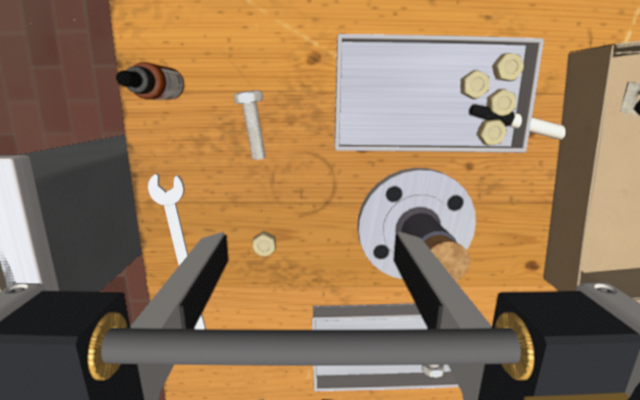

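{"api": "apply_moves", "payload": {
  "motion": "-0.057 -0.079 -0.14 0 0 0 0.06;-0.057 -0.079 -0.14 0 0 0 0.06;-0.057 -0.079 -0.14 0 0 0 0.06;-0.057 -0.079 -0.14 0 0 0 0.06;-0.057 -0.079 -0.14 0 0 0 0.06;-0.057 -0.079 -0.14 0 0 0 0.06"
}}

```text
time_s: 4.85
eef_pos: [443.7, 61.4, 163.0]
tcp_rot: [2.223, 2.22, 0.001]
force: [-0.2, 0.4, -0.0]
grip_width: 59.9
grip_force: 0.0
```

```bash
python3 look.py w2.png nut_1; python3 look.py w2b.png nut_1
```

```text
4.85 [443.7  61.4 163. ] [ 1.00006981e+00 -1.39625803e-03  8.72661268e-04]
nut_1 0.82 px [310. 218.]  mean [442.5  60.2] rect [442.6  60.2] [25.8 30.3] 0.7 pca -88.6
4.95 [444.5  62.2 163.7] [1.00006981e+00 1.74532254e-04 3.31611282e-03]
nut_1 0.94 px [309. 219.]  mean [442.8  60.2] rect [443.   60.1] [30.4 26. ] 89.9 pca -79.5
```

View pics/w2b.png

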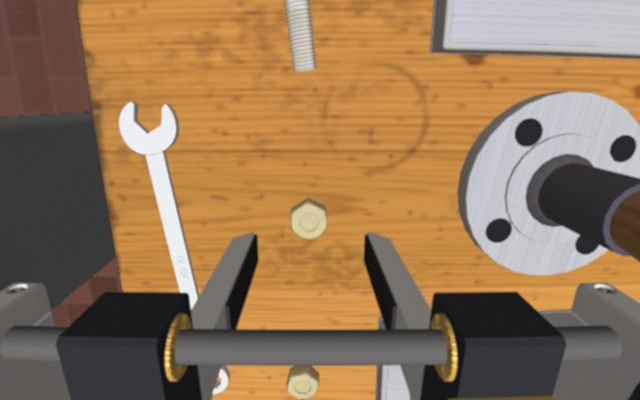

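{"api": "apply_moves", "payload": {
  "motion": "0 -0.001 -0.045 0 0 0 0.06;0 -0.001 -0.062 0 0 0 0.06;0 -0.001 -0.062 0 0 0 0.06;0 -0.001 -0.062 0 0 0 0.02;0 -0.001 -0.062 0 0 0 0.02;0 -0.001 -0.062 0 0 0 0.02;0 -0.001 -0.062 0 0 0 0.02;0 -0.001 -0.062 0 0 0 0.02;0 -0.001 -0.062 0 0 0 0.02;0 -0.001 -0.04 0 0 0 0.02;0 -0.001 0 0 0 0 0.02;0 -0.001 0.02 0 0 0 0.02;0 -0.001 0.02 0 0 0 0.02",
  "newtons": 20
}}

```text
time_s: 6.35
eef_pos: [444.0, 60.4, 184.8]
tcp_rot: [2.22, 2.219, 0.006]
force: [-0.1, -1.0, -0.9]
grip_width: 25.0
grip_force: 19.9
```

{"api": "apply_moves", "payload": {
  "motion": "0.137 0.145 0 0 0 0 0.02;0.137 0.145 0 0 0 0 0.02;0.137 0.145 0 0 0 0 0.02;0.137 0.145 0 0 0 0 0.02;0.137 0.145 0 0 0 0 0.02;0.137 0.145 0 0 0 0 0.02;0.137 0.145 -0.045 0 0 0 0.02;0.137 0.145 -0.07 0 0 0 0.02;0.137 0.145 -0.0785 0 0 0 0.02;0.137 0.145 -0.0785 0 0 0 0.02;0.137 0.145 -0.0785 0 0 0 0.045;0.137 0.145 -0.0785 0 0 0 0.045;0.137 0.145 -0.0785 0 0 0 0.045;0.137 0.145 -0.0785 0 0 0 0.045;0.137 0.145 -0.05 0 0 0 0.045;0.137 0.145 0 0 0 0 0.06;0.137 0.145 0.05 0 0 0 0.06"
}}

```text
time_s: 8.05
eef_pos: [579.2, 205.0, 233.6]
tcp_rot: [-2.222, -2.22, 0.003]
force: [1.0, -0.3, 0.5]
grip_width: 57.5
grip_force: 0.0
```

```bash
python3 look.py w3.png nut_1 bolt_1 dropper
```

```text
8.05 [579.2 205.  233.6] [ 1.00006981 -0.00122173 -0.00157079]
nut_1 0.6 px [310. 194.]  mean [577.6 201.9] rect [577.5 201.7] [27.5 25.7] 89.9 pca 62.4
nut_1 0.43 px [311. 393.] edge mean [577.8 -26.5] rect [591.2 -24.7] [ 22.9 183.3] 89.9 pca -0.1
bolt_1 0.78 px [156. 194.]  mean [435.7 201.9] rect [439.4 198.4] [30.2 72. ] 16.8 pca -79.9
dropper 0.56 px [ 37. 158.] edge mean [359. 243.] rect [358.2 242.4] [75.7 33.3] 10.0 pca 13.1
```

{"api": "apply_moves", "payload": {
  "motion": "-0.145 -0.013 -0.05 0 0 14 0.05;-0.145 -0.013 -0.05 0 0 14 0.05;-0.145 -0.013 -0.05 0 0 14 0.05;-0.145 -0.013 -0.05 0 0 14 0.05;-0.145 -0.013 -0.05 0 0 14 0.05;-0.145 -0.013 -0.095 0 0 14 0.05;-0.145 -0.013 -0.125 0 0 14 0.05;-0.145 -0.013 -0.1305 0 0 14 0.05;-0.145 -0.013 -0.1305 0 0 14 0.05;-0.145 -0.013 -0.1305 0 0 14 0.01;-0.145 -0.013 -0.1305 0 0 14 0.01;-0.145 -0.013 -0.1305 0 0 14 0.01;-0.145 -0.013 -0.1305 0 0 14 0.01;-0.145 -0.013 -0.1305 0 0 14 0.01;-0.145 -0.013 -0.1305 0 0 14 0.01;-0.145 -0.013 -0.1305 0 0 14 0.01;-0.145 -0.013 -0.11 0 0 14 0.01;-0.145 -0.013 -0.07 0 0 14 0.01;-0.145 -0.013 -0.02 0 0 14 0.01;-0.145 -0.013 -0.02 0 0 14 0.01",
  "newtons": 40
}}

```text
time_s: 10.25
eef_pos: [437.1, 192.8, 217.1]
tcp_rot: [1.933, 2.471, 0.012]
force: [0.7, -0.8, -2.2]
grip_width: 14.5
grip_force: 38.4
```

```bash
python3 look.py w4.png dropper bolt_1
```

```text
10.25 [437.1 192.8 217.1] [0.97057386 0.24067998 0.00837755]
dropper 0.88 px [204. 118.]  mean [347.5 241.3] rect [346.5 240.1] [50.6 33.5] 13.5 pca 23.8
bolt_1 0.81 px [312. 232.]  mean [447.4 160.7] rect [452.5 149.4] [ 50.2 124.9] 13.6 pca -80.0
```

View pics/w4.png

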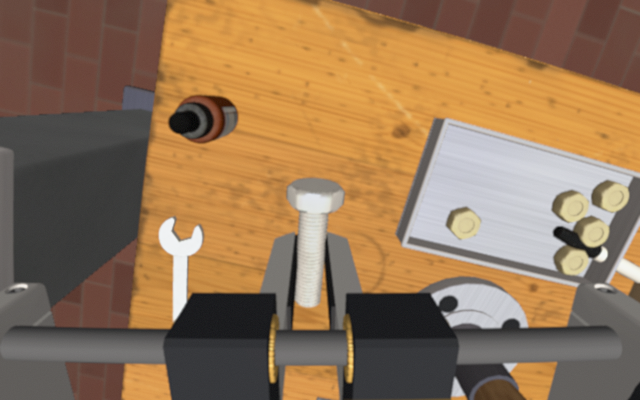

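{"api": "apply_moves", "payload": {
  "motion": "0.157 -0.279 0.02 0 0 -13 0.01;0.157 -0.279 0.02 0 0 -13 0.01;0.157 -0.279 0.02 0 0 -13 0.01;0.157 -0.279 0.02 0 0 -13 0.01;0.157 -0.279 0.02 0 0 -13 0.01;0.157 -0.279 0.02 0 0 -13 0.01;0.157 -0.279 0.02 0 0 -13 0.01;0.157 -0.279 0.02 0 0 -13 0.01;0.157 -0.279 0.02 0 0 -13 0.01"
}}

```text
time_s: 11.3
eef_pos: [590.4, -86.2, 230.5]
tcp_rot: [-2.201, -2.236, 0.003]
force: [-0.8, -0.3, -1.8]
grip_width: 15.2
grip_force: 38.4
```

```bash
python3 look.py w5.png bolt_tray plug plug_rack bolt_1
```

```text
11.3 [590.4 -86.2 230.5] [ 0.99989528  0.0157079  -0.00436331]
bolt_tray 0.89 px [328. 183.]  mean [603.2 -75.1] rect [601.4 -81.2] [204.7 114.9] 1.3 pca 0.4
plug_rack 0.74 px [304. 356.] edge mean [ 585.2 -223.3] rect [ 578.8 -205.8] [ 68.  148.5] 22.1 pca -69.5
bolt_1 0.86 px [154. 303.]  mean [ 432.6 -204.3] rect [ 432.1 -204.7] [19.1 57.9] 3.3 pca -86.4
bolt_1 0.73 px [312. 232.]  mean [ 590.6 -125.7] rect [ 592.5 -138.6] [132.1  52.4] 89.7 pca 87.0
```

View pics/w5.png

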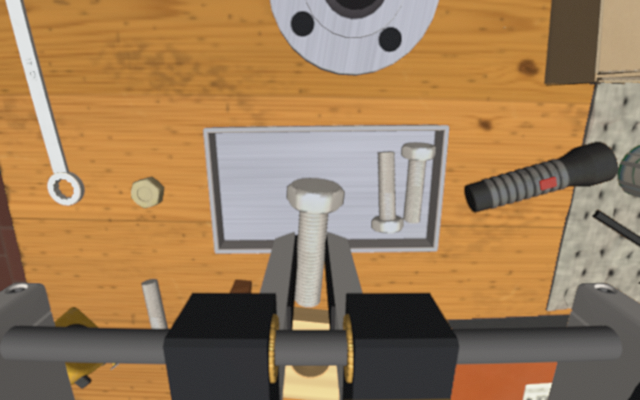

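{"api": "apply_moves", "payload": {
  "motion": "0 0 -0.05 0 0 0 0.01;0 0 -0.09 0 0 0 0.01;0 0 -0.115 0 0 0 0.01;0 0 -0.127 0 0 0 0.01;0 0 -0.127 0 0 0 0.01;0 0 -0.127 0 0 0 0.035;0 0 -0.127 0 0 0 0.035;0 0 -0.127 0 0 0 0.035;0 0 -0.127 0 0 0 0.035;0 0 -0.1 0 0 0 0.035;0 0 -0.05 0 0 0 0.035;0 0 0 0 0 0 0.06;0 0 0 0 0 0 0.06"
}}

```text
time_s: 12.85
eef_pos: [595.1, -88.3, 239.4]
tcp_rot: [2.196, 2.232, 0.011]
force: [1.4, -0.1, -0.1]
grip_width: 47.5
grip_force: 0.0
```

```bash
python3 look.py w6.png bolt_1 nut_1
```

```text
12.85 [595.1 -88.3 239.4] [0.99972075 0.0162315  0.01221726]
bolt_1 0.72 px [305. 178.]  mean [591.4 -78.2] rect [592. -84.] [28.9 73.1] 0.8 pca 89.0
bolt_1 0.64 px [144. 283.]  mean [ 430.3 -187.7] rect [ 429.7 -187.6] [19.2 20.9] 6.0 pca 84.9
nut_1 0.67 px [141. 187.]  mean [439.6 -88.4] rect [440.  -88.8] [32.4 26.5] 18.4 pca 29.7
```

View pics/w6.png

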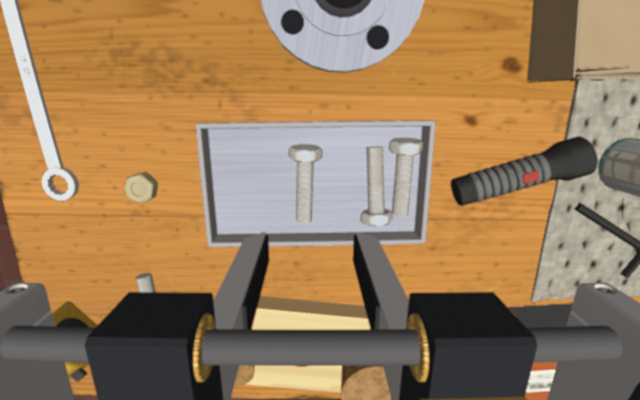

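{"api": "apply_moves", "payload": {
  "motion": "-0.152 -0.002 -0.07 0 0 -13 0.06;-0.152 -0.002 -0.07 0 0 -13 0.06;-0.152 -0.002 -0.07 0 0 -13 0.06;-0.152 -0.002 -0.07 0 0 -13 0.06;-0.152 -0.002 -0.07 0 0 -13 0.06;-0.152 -0.002 -0.07 0 0 -13 0.06"
}}

```text
time_s: 13.6
eef_pos: [440.5, -88.9, 162.2]
tcp_rot: [-2.443, -1.976, 0.0]
force: [0.2, -0.3, -0.1]
grip_width: 60.0
grip_force: 0.0
```

```bash
python3 look.py w7.png nut_1; python3 look.py w7b.png nut_1 bolt_1
```

```text
13.6 [440.5 -88.9 162.2] [ 9.77904217e-01 -2.08915108e-01 -1.74532254e-04]
nut_1 0.57 px [308. 217.]  mean [437.9 -88.3] rect [437.8 -88.8] [31.6 25.6] 76.9 pca 71.9
13.7 [441.7 -89.  162.7] [ 0.97807875 -0.20804245  0.00209439]
nut_1 0.78 px [305. 216.]  mean [437.3 -87.8] rect [437.4 -87.6] [31.  25.3] 73.6 pca 76.1
bolt_1 0.7 px [521. 158.]  mean [592.4 -78. ] rect [592.1 -83.6] [74.4 31.8] 86.1 pca 86.0
bolt_1 0.59 px [339. 376.] edge mean [ 435.2 -232.2] rect [ 436.2 -216.6] [84.9 29.1] 89.4 pca -83.8
```

{"api": "apply_moves", "payload": {
  "motion": "-0.002 0.001 -0.045 0 0 -2 0.06;-0.002 0.001 -0.062 0 0 -2 0.06;-0.002 0.001 -0.062 0 0 -2 0.06;-0.002 0.001 -0.062 0 0 -2 0.02;-0.002 0.001 -0.062 0 0 -2 0.02;-0.002 0.001 -0.062 0 0 -2 0.02;-0.002 0.001 -0.062 0 0 -2 0.02;-0.002 0.001 -0.062 0 0 -2 0.02;-0.002 0.001 -0.062 0 0 -2 0.02;-0.002 0.001 -0.04 0 0 -2 0.02;-0.002 0.001 0.01 0 0 -2 0.02;-0.002 0.001 0.05 0 0 -2 0.02;-0.002 0.001 0.05 0 0 -2 0.02",
  "newtons": 20
}}

```text
time_s: 15.15
eef_pos: [439.7, -88.5, 216.4]
tcp_rot: [2.472, 1.93, 0.008]
force: [1.1, -0.0, -0.8]
grip_width: 25.4
grip_force: 20.0
```

{"api": "apply_moves", "payload": {
  "motion": "0.142 0.338 0.01 0 0 14 0.02;0.142 0.338 0.01 0 0 14 0.02;0.142 0.338 0.01 0 0 14 0.02;0.142 0.338 0.01 0 0 14 0.02;0.142 0.338 0.01 0 0 14 0.02;0.142 0.338 0.01 0 0 14 0.02;0.142 0.338 0.01 0 0 14 0.02;0.142 0.338 0.01 0 0 14 0.02;0.142 0.338 0.01 0 0 14 0.02;0.142 0.338 -0.04 0 0 14 0.02;0.142 0.338 -0.085 0 0 14 0.02;0.142 0.338 -0.1085 0 0 14 0.02;0.142 0.338 -0.1085 0 0 14 0.02;0.142 0.338 -0.1085 0 0 14 0.045;0.142 0.338 -0.1085 0 0 14 0.045;0.142 0.338 -0.1085 0 0 14 0.045;0.142 0.338 -0.1085 0 0 14 0.045;0.142 0.338 -0.08 0 0 14 0.045;0.142 0.338 -0.03 0 0 14 0.045;0.142 0.338 0.02 0 0 14 0.06"
}}

```text
time_s: 17.15
eef_pos: [579.1, 250.0, 233.7]
tcp_rot: [-2.222, -2.22, 0.003]
force: [1.0, 0.9, 0.5]
grip_width: 49.8
grip_force: 0.0
```

```bash
python3 look.py w8.png nut_1 plug pipe_stub
```

```text
17.15 [579.1 250.  233.7] [ 1.00006981 -0.00104719 -0.00157079]
nut_1 0.97 px [309. 196.]  mean [576.9 245.7] rect [577.  245.6] [31.3 26.6] 89.9 pca 87.2
nut_1 0.68 px [310. 240.]  mean [577.5 202.3] rect [577.4 202.8] [30.7 24.9] 89.9 pca -87.9
plug 0.73 px [360. 392.] edge mean [615.7 116. ] rect [616.5 117.5] [17.6 31.9] 89.5 pca -3.7
pipe_stub 0.68 px [337. 337.] edge mean [605.3  93.5] rect [601.5  78.2] [ 95.1 149.9] 17.3 pca -81.1
pipe_stub 0.63 px [364. 209.]  mean [627.6 232.8] rect [625.5 226. ] [119.6 211.5] 89.7 pca -2.0
```

View pics/w8.png

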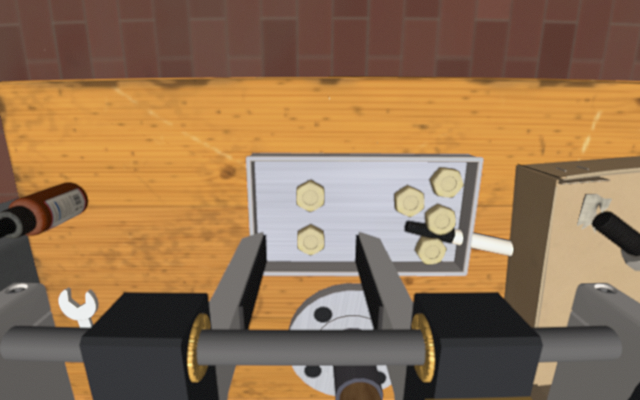

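{"api": "apply_moves", "payload": {
  "motion": "-0.144 -0.466 0 0 0 7 0.06;-0.144 -0.466 0 0 0 7 0.06;-0.144 -0.466 0 0 0 7 0.06;-0.144 -0.466 0 0 0 7 0.06;-0.144 -0.466 0 0 0 7 0.06;-0.144 -0.466 0 0 0 7 0.06;-0.144 -0.466 0 0 0 7 0.06;-0.144 -0.466 0 0 0 7 0.06;-0.144 -0.466 0 0 0 7 0.06;-0.144 -0.466 0 0 0 7 0.06;-0.144 -0.466 -0.05 0 0 7 0.06;-0.144 -0.466 -0.05 0 0 7 0.06"
}}

```text
time_s: 18.55
eef_pos: [431.9, -214.6, 177.6]
tcp_rot: [-2.078, -2.34, 0.006]
force: [-0.7, 1.0, -0.8]
grip_width: 60.1
grip_force: 0.0
```

```bash
python3 look.py w9.png bolt_1; python3 look.py w9b.png bolt_1 plug_rack
```

```text
18.55 [ 431.9 -214.6  177.6] [ 0.99291399  0.11833287 -0.010821  ]
bolt_1 0.83 px [314. 221.]  mean [ 433.2 -222.3] rect [ 432.7 -218.9] [29. 76.] 7.1 pca -82.9
bolt_1 0.7 px [573.  48.] edge mean [592.7 -77.4] rect [596.4 -82. ] [34.3 74.1] 3.1 pca 84.3
18.65 [ 434.6 -214.6  181.6] [ 0.99256493  0.12129992 -0.00418877]
bolt_1 0.83 px [563.  47.] edge mean [592.6 -77.2] rect [589.3 -80.1] [77.5 31.8] 79.3 pca 84.8
bolt_1 0.63 px [309. 217.]  mean [ 433.  -221.6] rect [ 432.4 -219.2] [30.2 76.2] 7.0 pca -83.2
plug_rack 0.96 px [511. 249.] edge mean [ 564.7 -210.7] rect [ 578.2 -221.5] [ 85.  180.7] 84.1 pca -4.4
```

View pics/w9b.png

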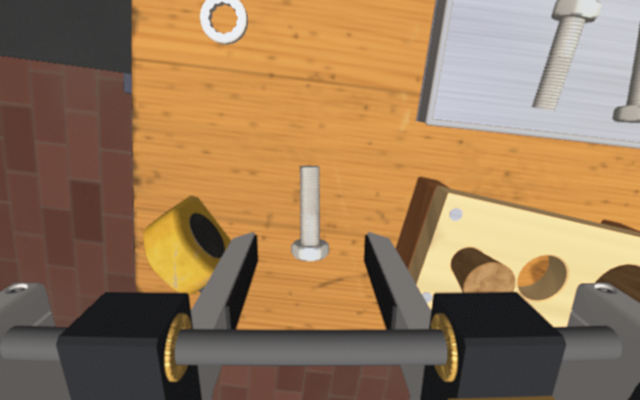

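{"api": "apply_moves", "payload": {
  "motion": "-0.003 -0.002 -0.045 0 0 0 0.05;-0.003 -0.002 -0.075 0 0 0 0.05;-0.003 -0.002 -0.0805 0 0 0 0.05;-0.003 -0.002 -0.0805 0 0 0 0.05;-0.003 -0.002 -0.0805 0 0 0 0.01;-0.003 -0.002 -0.0805 0 0 0 0.01;-0.003 -0.002 -0.0805 0 0 0 0.01;-0.003 -0.002 -0.0805 0 0 0 0.01;-0.003 -0.002 -0.0805 0 0 0 0.01;-0.003 -0.002 -0.0805 0 0 0 0.01;-0.003 -0.002 -0.0805 0 0 0 0.01;-0.003 -0.002 -0.06 0 0 0 0.01;-0.003 -0.002 -0.02 0 0 0 0.01;-0.003 -0.002 0.03 0 0 0 0.01;-0.003 -0.002 0.05 0 0 0 0.01;-0.003 -0.002 0.05 0 0 0 0.01",
  "newtons": 40
}}

```text
time_s: 20.4
eef_pos: [433.9, -218.4, 235.0]
tcp_rot: [2.079, 2.349, 0.003]
force: [0.0, -1.1, -0.2]
grip_width: 14.6
grip_force: 40.0
```

{"api": "apply_moves", "payload": {
  "motion": "0.11 0.135 0 0 0 -6 0.01;0.11 0.135 0 0 0 -6 0.01;0.11 0.135 0 0 0 -6 0.01;0.11 0.135 0 0 0 -6 0.01;0.11 0.135 0 0 0 -6 0.01;0.11 0.135 -0.05 0 0 -6 0.01;0.11 0.135 -0.09 0 0 -6 0.01;0.11 0.135 -0.115 0 0 -6 0.01;0.11 0.135 -0.127 0 0 -6 0.01;0.11 0.135 -0.127 0 0 -6 0.01;0.11 0.135 -0.127 0 0 -6 0.03;0.11 0.135 -0.127 0 0 -6 0.03;0.11 0.135 -0.127 0 0 -6 0.03;0.11 0.135 -0.127 0 0 -6 0.03;0.11 0.135 -0.1 0 0 -6 0.03;0.11 0.135 -0.05 0 0 -6 0.03;0.11 0.135 0 0 0 -6 0.06;0.11 0.135 0.03 0 0 -6 0.06;0.11 0.135 0.03 0 0 -6 0.06"
}}

```text
time_s: 22.3
eef_pos: [544.9, -83.5, 267.1]
tcp_rot: [2.198, 2.235, 0.009]
force: [0.6, 0.2, 0.2]
grip_width: 50.8
grip_force: 0.0
```

```bash
python3 look.py w10.png bolt_1 plug plug_rack pipe_stub
```

```text
22.3 [544.9 -83.5 267.1] [0.99989528 0.0167551  0.00872661]
bolt_1 0.8 px [304. 187.]  mean [540.2 -88.6] rect [541.  -85.2] [76.5 30.9] 90.0 pca -88.9
bolt_1 0.65 px [356. 178.]  mean [591.5 -78.8] rect [592.9 -83.8] [29.6 73.5] 0.9 pca 88.4
plug_rack 0.71 px [325. 311.]  mean [ 561.7 -199.1] rect [ 588.3 -214.8] [115.2 158. ] 84.0 pca -16.3
pipe_stub 0.73 px [394.  34.] edge mean [619.1  55.1] rect [620.5  49.8] [133.9  67.8] 1.7 pca 2.0
```

View pics/w10.png

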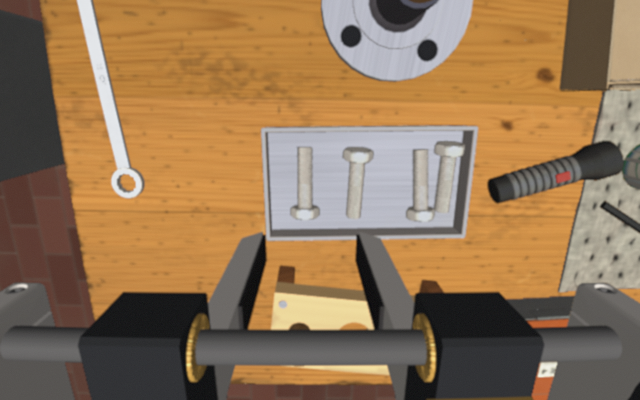

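{"api": "apply_moves", "payload": {
  "motion": "0.057 -0.152 0.02 0 0 83 0.094;0.057 -0.152 0.02 0 0 83 0.094;0.057 -0.152 0.02 0 0 83 0.094;0.057 -0.152 0.02 0 0 83 0.094;0.057 -0.152 0.02 0 0 83 0.094;0.057 -0.152 0.02 0 0 83 0.094;0.057 -0.152 0.02 0 0 83 0.094;0.057 -0.152 0.02 0 0 83 0.094;0.057 -0.152 0.02 0 0 83 0.094;0.057 -0.152 0.02 0 0 83 0.094;0.057 -0.152 0.02 0 0 83 0.094;0.057 -0.152 0.02 0 0 83 0.094;0.057 -0.152 0.02 0 0 83 0.094;0.057 -0.152 0.02 0 0 83 0.094"
}}

```text
time_s: 23.95
eef_pos: [599.7, -234.7, 282.3]
tcp_rot: [-0.167, -3.137, 0.0]
force: [1.1, -0.1, 0.3]
grip_width: 93.7
grip_force: 0.0
```

```bash
python3 look.py w11.png plug_rack plug; python3 -c "
from h import *
print(back(pose('top'),[[432,162]],62))"
```

```text
23.95 [ 599.7 -234.7  282.3] [ 0.10646467  0.99431025 -0.        ]
plug_rack 0.71 px [317. 183.]  mean [ 594.8 -228.6] rect [ 605.3 -229.9] [ 84.5 193.5] 84.1 pca -5.7
plug_rack 0.62 px [461. 160.]  mean [587.2 -97.2] rect [593.4 -98.9] [183.1 107.2] 1.0 pca 4.8
[[ 592.06392856 -230.16677254   62.        ]]
```

View pics/w11.png

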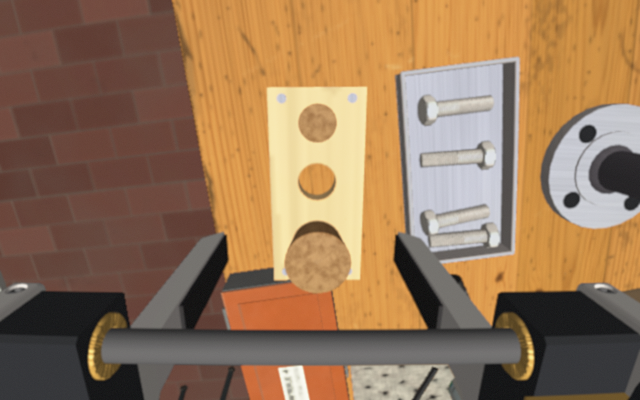

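The rack appears upright in view, with its empty hole near (317,181), the small plug at (317,123) and the big plug at (317,262). I fit the hole rim precisely.

```bash
python3 - <<'E'
from h import *
c=pose("wrist"); ims=[camera("wrist") for _ in range(2)]; s=robot.state(); print(np.round(s["eef_pos"],1))
for im in ims:
    roi=im[155:212,290:345].astype(int); board=np.median(im[130:150,275:290].reshape(-1,3),0)
    m=(np.abs(roi-board).sum(2)>70).astype(np.uint8)
    k=cv2.findContours(m,0,cv2.CHAIN_APPROX_NONE)[0]; k=max(k,key=cv2.contourArea).reshape(-1,2)+[290,155]
    P=back(c,k,62)[:,:2].astype(np.float32); print(np.round(cv2.minEnclosingCircle(P)[0],1),cv2.minEnclosingCircle(P)[1],[np.round(v,1) for v in cv2.fitEllipse(P)])
E
```

```text
[ 599.8 -234.7  282.7]
[ 590.3 -228.2] 17.720746994018555 [array([ 590.4, -228.2]), array([34. , 34.7]), np.float64(170.7)]
[ 590.4 -228.2] 17.704410552978516 [array([ 590.4, -228.1]), array([34. , 34.7]), np.float64(169.1)]
```

{"api": "apply_moves", "payload": {
  "motion": "0.02 0.315 0 0 0 0 0.094;0.02 0.315 0 0 0 0 0.094;0.02 0.315 0 0 0 0 0.094;0.02 0.315 0 0 0 0 0.094;0.02 0.315 0 0 0 0 0.094;0.02 0.315 0 0 0 0 0.094;0.02 0.315 0 0 0 0 0.094;0.02 0.315 0 0 0 0 0.094;0.02 0.315 0 0 0 0 0.094;0.02 0.315 0 0 0 0 0.094"
}}

```text
time_s: 25.2
eef_pos: [619.9, 76.9, 282.8]
tcp_rot: [0.172, 3.137, -0.003]
force: [0.5, 0.4, -0.0]
grip_width: 93.8
grip_force: 0.0
```

```bash
python3 look.py w12.png plug pipe_stub; python3 look.py w12b.png plug pipe_stub
```

```text
25.2 [619.9  76.9 282.8] [ 0.10960626  0.99396118 -0.00191985]
plug 0.95 px [318. 205.]  mean [619.1  82.8] rect [619.9  82.7] [41.7 42. ] 39.3 pca -2.7
pipe_stub 0.61 px [316. 171.]  mean [611.5  83.1] rect [620.1  83. ] [133.8 134. ] 37.5 pca 87.3
25.35 [619.9  77.9 282.8] [ 1.08733594e-01  9.94135716e-01 -6.98129014e-04]
plug 0.81 px [316. 205.]  mean [619.   82.5] rect [619.8  82.3] [40.7 41. ] 38.4 pca -11.1
pipe_stub 0.83 px [315. 171.]  mean [611.2  83.1] rect [619.9  82.6] [133.6 133.3] 25.3 pca 88.7
```

View pics/w12b.png

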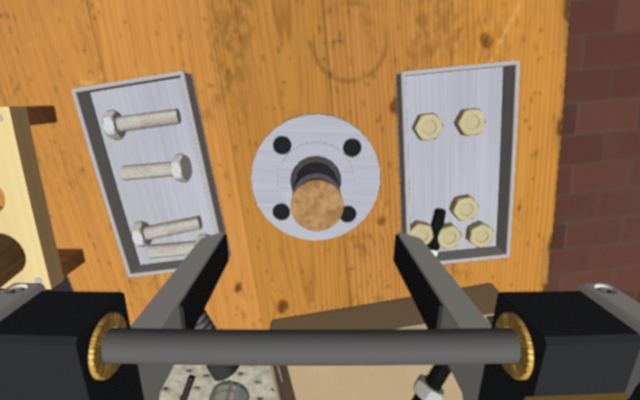

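{"api": "apply_moves", "payload": {
  "motion": "0 0.002 -0.045 0 0 0 0.08;0 0.002 -0.08 0 0 0 0.08;0 0.002 -0.1 0 0 0 0.07;0 0.002 -0.102 0 0 0 0.07;0 0.002 -0.102 0 0 0 0.06;0 0.002 -0.102 0 0 0 0.05;0 0.002 -0.102 0 0 0 0.03;0 0.002 -0.102 0 0 0 0.03;0 0.002 -0.102 0 0 0 0.03;0 0.002 -0.102 0 0 0 0.03;0 0.002 -0.102 0 0 0 0.03;0 0.002 -0.102 0 0 0 0.03;0 0.002 -0.102 0 0 0 0.03",
  "newtons": 25
}}

```text
time_s: 26.8
eef_pos: [620.2, 82.4, 181.0]
tcp_rot: [0.166, 3.136, 0.001]
force: [0.8, 0.7, 3.4]
grip_width: 40.3
grip_force: 25.0
```

{"api": "apply_moves", "payload": {
  "motion": "0 0 0.004 0 0 0 0.03;0 0 0.01 0 0 0 0.03;0 0 0.018 0 0 0 0.03;0 0 0.03 0 0 0 0.03;0 0 0.045 0 0 0 0.03;0 0 0.065 0 0 0 0.03;0 0 0.085 0 0 0 0.03;0 0 0.1 0 0 0 0.03;0 0 0.1 0 0 0 0.03;0 0 0.1 0 0 0 0.03"
}}

```text
time_s: 27.8
eef_pos: [619.6, 82.2, 281.0]
tcp_rot: [0.166, 3.137, 0.0]
force: [-0.3, 1.7, -0.1]
grip_width: 40.0
grip_force: 25.0
```

```bash
python3 - <<'E'
from h import *
s=robot.state(); print(s["eef_pos"],s["grip_width"],s["force"])
a=camera("wrist"); b=camera("side")
for n in("wrist","side"): print(n,[(round(d["conf"],2),np.round(d["at"])) for d in spot_in(n,"plug")])
x,y=np.round(proj(pose("side"),s["eef_pos"]-[0,0,110])[0]).astype(int); print(x,y)
S=cv2.resize(b[max(y-80,0):y+80,max(x-90,0):x+90],None,fx=2.2,fy=2.2,interpolation=cv2.INTER_CUBIC)
A=cv2.resize(a,(400,250)); o=np.zeros((S.shape[0],S.shape[1]+400,3),np.uint8); o[:,:S.shape[1]]=S; o[:250,S.shape[1]:]=A; save("p13.png",o)
E
```

```text
[619.55027419  82.17909314 281.01767538] 40.01401203523867 [-0.30381812  1.67227841 -0.12300671]
wrist [(0.74, array([309., 256.]))]
side [(0.85, array([358., 153.])), (0.71, array([385., 250.]))]
361 154
```

View pics/p13.png

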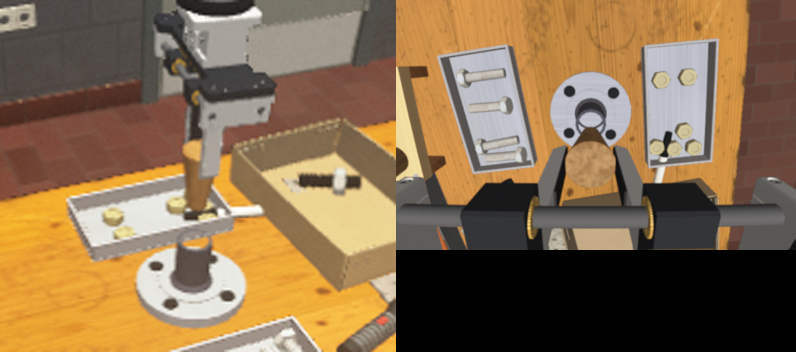

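{"api": "apply_moves", "payload": {
  "motion": "-0.0295 -0.31 0 0 0 0 0.03;-0.0295 -0.31 0 0 0 0 0.03;-0.0295 -0.31 0 0 0 0 0.03;-0.0295 -0.31 0 0 0 0 0.03;-0.0295 -0.31 0 0 0 0 0.03;-0.0295 -0.31 0 0 0 0 0.03;-0.0295 -0.31 0 0 0 0 0.03;-0.0295 -0.31 0 0 0 0 0.03;-0.0295 -0.31 0 0 0 0 0.03;-0.0295 -0.31 0 0 0 0 0.03;-0.0295 -0.31 -0.04 0 0 0 0.03;-0.0295 -0.31 -0.065 0 0 0 0.03;-0.0295 -0.31 -0.08 0 0 0 0.03;-0.0295 -0.31 -0.09 0 0 0 0.03;-0.0295 -0.31 -0.1 0 0 0 0.03;-0.0295 -0.31 -0.106 0 0 0 0.03;-0.0295 -0.31 -0.11 0 0 0 0.03;-0.0295 -0.31 -0.11 0 0 0 0.03;-0.0295 -0.31 -0.11 0 0 0 0.03"
}}

```text
time_s: 29.9
eef_pos: [590.5, -228.0, 171.2]
tcp_rot: [0.166, 3.136, -0.0]
force: [0.3, 0.2, -1.0]
grip_width: 39.8
grip_force: 25.0
```

```bash
python3 - <<'E'
from h import *
for i in range(3):
    s=robot.state(); print(np.round(s["eef_pos"],1),np.round(s["force"],1),s["grip_width"],np.round(s["wrist_torque"],2)); a=camera("side")
E
```

```text
[ 590.5 -228.   171.2] [ 0.3  0.2 -1. ] 39.76762829337573 [ 0.04  0.03 -0.06]
[ 590.5 -228.   171.3] [ 0.1 -0.4 -0.4] 40.08411497411706 [-0.01  0.01 -0.05]
[ 590.5 -227.9  171.2] [ 0.  -0.2  0.5] 39.9492988880675 [ 0.01 -0.04 -0.06]
```

{"api": "apply_moves", "payload": {
  "motion": "0 0 -0.003 0 0 0 0.03;0 0 -0.005 0 0 0 0.03;0 0 -0.007 0 0 0 0.03;0 0 -0.0085 0 0 0 0.03;0 0 -0.0085 0 0 0 0.03;0 0 -0.0085 0 0 0 0.03"
}}

```text
time_s: 30.65
eef_pos: [590.7, -228.2, 162.3]
tcp_rot: [0.166, 3.136, -0.001]
force: [1.2, -2.0, 0.5]
grip_width: 40.2
grip_force: 25.0
```

{"api": "apply_moves", "payload": {
  "motion": "0 0 -0.001 0 0 0 0.03;0 0 -0.002 0 0 0 0.03;0 0 -0.003 0 0 0 0.03;0 0 -0.003 0 0 0 0.03"
}}

```text
time_s: 31.05
eef_pos: [590.9, -228.4, 160.7]
tcp_rot: [0.166, 3.135, -0.001]
force: [0.1, -1.0, 8.8]
grip_width: 40.0
grip_force: 25.0
```

Seated with light contact (8.8 N). I release and lift.

{"api": "apply_moves", "payload": {
  "motion": "0 0 0.001 0 0 0 0.044;0 0 0.001 0 0 0 0.05;0 0 0.001 0 0 0 0.06;0 0 0.001 0 0 0 0.07;0 0 0.001 0 0 0 0.07;0 0 0.001 0 0 0 0.07;0 0 0.03 0 0 0 0.07;0 0 0.08 0 0 0 0.07;0 0 0.12 0 0 0 0.07;0 0 0.12 0 0 0 0.07;0 0 0.12 0 0 0 0.07"
}}

```text
time_s: 32.15
eef_pos: [590.4, -227.8, 280.0]
tcp_rot: [0.166, 3.136, -0.0]
force: [0.5, -0.3, -0.4]
grip_width: 69.8
grip_force: 0.0
```

```bash
sed -i 's/plug=107/plug=89/' look.py; python3 look.py w14.png plug bolt_1 nut_1; python3 - <<'E'
from h import *
a=cv2.imread("pics/w14.png")[:,:,::-1]; b=camera("side"); t=camera("top")
for n,k in(("top","nut_1"),("top","dropper"),("side","dropper")): print(n,k,[(round(d["conf"],2),np.round(back(pose(n),d["at"],50)[0])) for d in spot_in(n,k)][:3])
o=np.zeros((500,800,3),np.uint8); o[:250,:400]=cv2.resize(a,(400,250)); o[:250,400:]=cv2.resize(b,(400,250)); o[250:,:400]=cv2.resize(b[215:340,340:540],(400,250)); o[250:,400:]=cv2.resize(t[90:215,300:500],(400,250)); save("p15.png",o)
E
```

```text
32.15 [ 590.4 -227.8  280. ] [ 1.05417481e-01  9.94484781e-01 -1.74532254e-04]
plug 0.78 px [310. 199.]  mean [ 588.6 -228.1] rect [ 588.4 -228.1] [39.9 41.3] 83.9 pca -19.8
bolt_1 0.78 px [456. 166.]  mean [591.8 -76.1] rect [595.5 -80.5] [30.7 78.2] 5.6 pca 88.4
bolt_1 0.66 px [445. 117.]  mean [540.1 -88. ] rect [536.9 -83.5] [30.5 77. ] 8.1 pca -89.7
top nut_1 [(0.66, array([570., 194.,  50.]))]
top dropper [(0.57, array([349., 237.,  50.]))]
side dropper [(0.75, array([341., 225.,  50.])), (0.45, array([578., -96.,  50.]))]
```

View pics/p15.png

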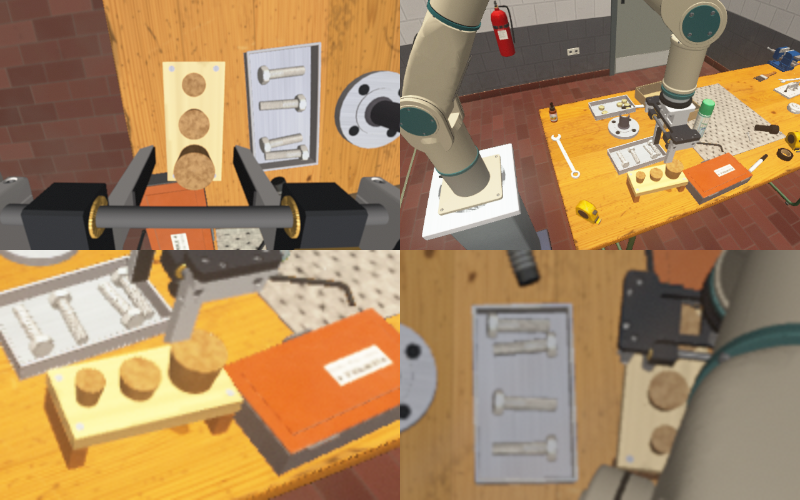

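The plug stands upright and centred in the rack (588.5,-228), the bolts and nuts lie flat in their trays, and the dropper is where it was. I hand in.

```bash
python3 -c "
from cell import robot
print(robot.sign_off())"
```

```text
the job is handed in; nothing more can be done
None
```

I handed the job in at about 32 s. By the last camera check the plug was upright in the rack hole, both bolts and both nuts lay flat in their trays, and the dropper hadn't moved; the hand-in returned no verdict.

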